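Push the bearing through the gate into its nest

TASK

With the fingertips, gently push the larger of the two ball bearings along the bench, through the narrow gap between the two steel pins, until it sits fully home against the blue back stop of the aluminium nest. Only push it: do not grip it or lift it off the bench. Leave the small bearing, the bolt and the torch where they are, and finish with the hand clear.

Things in the scene. Friction and masses are not known exactly. Their poses are not given: they have to be found in the camera images.
- big_bearing: The part to push: large steel ball bearing lying flat and loose on the bench, 52 mm outer diameter, 16 mm high, about 0.15 kg. Origin: centre of its underside, z up.
- nest: Fixed bearing nest, open towards its own -x. Origin: on the bench midway between its two steel gate pins; +x points into the nest, z up. Pins: 18 mm diameter, 25 mm high, axes at x = 0, y = +-37.5 mm (gap 57 mm). Behind them two aluminium rails, 16 mm high, 62 mm apart inside, run to the blue back stop (18 mm high, face at x = 66 mm, 14 mm thick). Outer width 128 mm at the bolt lugs. No floor.
- seat (a point): Point on the bench at x = 40 mm, y = 0 in the nest's frame: where the large bearing's origin lies when it sits centred against the back stop. Same axes as the nest. The bearing slides on the bench all the way; the nest never moves.
- small_bearing: Bystander, loose: small steel ball bearing lying flat, 40 mm diameter, 12 mm high. Origin: centre of its underside. It and the large bearing may swap places.
- bolt: Bystander, loose: steel hex bolt lying on the bench, 99 mm long along its own y, 26 mm wide, 22 mm high. Origin: under its middle.
- torch: Bystander, loose: black torch lying on the bench, 121 mm long along its own y, 34 mm high. Origin: under its middle.
Not all that is in view belongs to the job. What is shaped like the nest but red or turquoise is not meant. What is shaped like the big_bearing but red is not meant.

How it is judged:
On the way:
1. the large bearing passes between the two gate pins (x of big_bearing in the frame of nest between -0.02 and 0.02 m and y of big_bearing in the frame of nest between -0.006 and 0.006 m), for 0.05 s.
At the end, for the whole second after the job is handed in: The large bearing lies flat and still on the bench inside the nest, within 4 mm of the blue back stop and between the rails (origin within 8 mm of the nest's middle line); the small bearing, the bolt and the torch are within 12 mm of where they began (x of big_bearing in the frame of nest between 0.036 and 0.044 m and y of big_bearing in the frame of nest between -0.008 and 0.008 m and height (world z) of big_bearing below 0.004 m and angle between big_bearing's own z axis and vertical below 0.1 rad and linear speed of big_bearing below 0.01 m/s and distance of each of small_bearing, bolt, torch from where it was at the start of the episode below 0.012 m); the robot touches nothing.
It fails at once if the large bearing is lifted or tipped off the bench (height (world z) of big_bearing above 0.006 m or angle between big_bearing's own z axis and vertical above 0.2 rad).
It fails at once if the small bearing, the bolt or the torch is moved more than 12 mm (distance of any of small_bearing, bolt, torch from where it was at the start of the episode above 0.012 m).
It fails at once if the fingers press the large bearing with more than 30 N (ramming or pinching) (contact force between the fingers and big_bearing above 30 N).
It also fails if it takes over 51 s, if anything falls off the work surface, if the arm or the gripper's body presses on something with over 40 N, if the wrist force passes 120 N, or if a joint passes its speed limit or range.

ROBOT

A 7-joint arm with a two-finger parallel gripper is mounted at the origin on a cart in front of the work surface, level with it; the furniture and walls round the work are solid. World frame = base frame: x ahead of the robot, y to its left, z up, the work surface at z = 0. Lengths are in m, angles in rad, forces in N, time in s.
With the tool pointing down it reaches from about 0.35 to 0.9 m from the base axis. Payload 19.9 kg.
Tool frame: the origin (TCP) lies at the centre of the arm's flange, where the gripper is bolted on; the fingertips stand 173 mm ahead of it and the grasp point (between the pads) lies 155 mm ahead of it; z points along the fingers, y is the line along which they close (so a half turn about z gives the same grasp; the last joint's range is limited). The gripper opens to 85 mm and grips with 20 to 120 N. Pads are 22 mm wide; open, the fingers measure 114 mm over their backs; the gripper's body (76 mm by 85 mm) begins 54 mm behind the grasp point. The pads swing forward as they close: fully open they stand 13 mm farther back than shut.
Start: joints at [1.28, 0.417, -0.01, 1.614, 0.005, 1.111, -0.053], TCP at [0.155, -0.606, 0.405] pointing down, gripper open.
Joint ranges: [-2.81, 2.81], [-0.39, 2.02], [-1.27, 1.25], [0.06, 2.57], [-1.19, 4.33], [0.19, 2], [-2.82, 2.82]. Speed limits (rad/s): [1.89, 1.89, 2.39, 2.39, 3.01, 3.01, 3.01].

INTERFACE

Orientations are given as a unit quaternion [x, y, z, w].
In Python, from rig import readout, cams, finish_job gives the robot as it stands.
- The arm moves only by the tool jog_arm, never from a script. Its argument "moves" is text: rows parted by semicolons, each of 7 numbers parted by spaces: the opening, from -1 (shut) to 1 (fully open), then the shift along the tool's x, y, z in units of 30 mm (1.0 is 30 mm), then the turn, a rotation vector about the tool's x, y, z in units of 8 degrees (1.0 is 8 degrees). In form: fingers dx dy dz wx wy wz; .... A call has 1 to 12 rows; each row shifts and turns the commanded pose from where the row before left it, along the tool's axes as they then stand; what a row does not reach is not made up. A row lasts 1/8 s, in which the tool goes at most 62.5 mm and 10.7 degrees, less where a joint would pass 70% of its speed; a pose out of reach is approached as far as the arm can. A call is refused whole if a number of a shift passes 1 or a number of a turn 1, either way. A call with a gripper value outside its range is refused whole. The fingers move at their own pace and stop on an object; "newtons" is the grip in N (left out, the last holds). Time passes only in rows, so rows that do not move let the fingers close. It gives the time, the measured TCP pose, the force, the opening and the grip force at its end, in the units of the state.
- readout.get_obs(): the state, without advancing time (a new reading comes with each control period).
- cams.grab_frame(name): name is "scene" or "side" or "wrist"; returns the picture (384x512x3 uint8, red, green, blue); there is no depth.
- cams.camera_info(name): a dict with "fx", "fy", "cx", "cy" (pixels), "dist" ([k1, k2, p1, p2, k3] as OpenCV has them; the pictures are not rectified), "R" (3x3) and "t" (3): a world point X has camera coordinates R X + t. Camera axes: x right, y down, z forward; pixel columns grow to the right and rows downward; lengths in m; the calibration is good to about 2 mm. A picture is of the moment at which its call begins: read the wrist's pose just before it. camera_info takes no time and is no camera call; for the wrist camera it gives the pose at the moment of the call.
- finish_job(): hands the job in; it is judged then, once.
Trained networks look in the newest picture that a camera, given by its name, has taken for a name from the list of things; names that differ only in an ending like _2 or _b are one class to them, and where a whole thing is asked for, a point or a joint stands for the part that bears it (a point fixed in the world has none). Each returns a list of dicts, best first, with "confidence" (0 to 1); they miss things now and then, are a little off and sometimes report something else, mostly with a low value. They report only what shows in the picture. A call takes as long as a camera call. They do not tell look-alikes from the thing itself.
- cams.boxes_of(camera, name): "centre" ([x, y, z] in m, in world coordinates, good to about 4 mm: the middle of the surface that is visible of it).
The state is a dict: "time": time; "joint_pos": joint angles; "joint_velocities": joint speeds; "tau": joint torques, N m; "ee_pos": TCP position; "tcp_rot": TCP orientation; "ft_force": force on the tool from outside, world axes, zero at the start; "torque": the same for the moment, N m; "gripper_width": finger opening in m; "grip_force": force on a finger pad.
Only numpy, scipy, OpenCV 4.12 (cv2) and the standard library are available. Lean on these libraries where they do the work, as an engineer would, in place of code of your own. Each camera call takes 0.05 s, during which the arm holds its last target. There are 200 camera calls.

## Working session

There is one attempt and no reset: what is moved stays moved. The work goes in short steps, Python scripts to look and compute and a tool call to move; the robot and the scene stay as the last step left them, time stands still between calls to the robot, and variables do not carry over. Pictures are saved under pics/ and viewed, at most 10 in all, crops included, and the job is handed in when it is done.

Besides the shell and the picture viewer there is one more tool, called as name(argument=value, ...), one argument or row to a line, values as JSON. jog_arm: Moves the arm, as the interface text tells. Its arguments: {"type":"object","properties":{"moves":{"type":"string"},"newtons":{"type":"number"}},"required":["moves"]}

```bash
mkdir -p pics; python3 - <<'E'
from rig import readout,cams
import cv2,numpy as np
o=readout.get_obs();print(o["time"],o["ee_pos"],o["tcp_rot"],o["gripper_width"])
for c in("scene","side"):
    im=cams.grab_frame(c);cv2.imwrite(f"pics/{c}0.png",im[:,:,::-1])
    i=cams.camera_info(c);print(c,i["fx"],-np.array(i["R"]).T@i["t"])
    for n in("big_bearing","nest","small_bearing","bolt","torch"):
        for d in cams.boxes_of(c,n):
            p=cv2.projectPoints(np.array([d["centre"]]),cv2.Rodrigues(np.array(i["R"]))[0],np.array(i["t"]),np.array([[i["fx"],0,i["cx"]],[0,i["fy"],i["cy"]],[0,0,1.]]),np.array(i["dist"]))[0].ravel()
            print(n,np.round(d["centre"],3),round(d["confidence"],2),p.round())
E
```

```text
0.0 [ 0.15448896 -0.6054698   0.40405053] [ 9.92207587e-01  1.24594275e-01 -1.15631637e-04 -5.97363362e-04] 0.08540504521019725
scene 371.6618427526703 [-0.04582795  0.86496527  0.60836231]
big_bearing [ 0.616 -0.131  0.017] 0.64 [271. 136.]
nest [0.58  0.227 0.014] 0.88 [210. 184.]
nest [ 0.312 -0.161  0.015] 0.82 [353. 160.]
nest [0.289 0.567 0.014] 0.63 [202. 315.]
small_bearing [ 0.466 -0.084  0.01 ] 0.6 [300. 156.]
bolt [0.388 0.314 0.015] 0.67 [244. 226.]
torch [0.368 0.102 0.025] 0.53 [296. 187.]
side 358.30652898511306 [ 0.24407722 -0.61409098  0.63328382]
big_bearing [ 0.519 -0.164  0.015] 0.95 [320. 280.]
nest [ 0.328 -0.179  0.018] 0.89 [235. 303.]
nest [0.313 0.564 0.012] 0.85 [188. 136.]
small_bearing [ 0.468 -0.1    0.01 ] 0.72 [288. 264.]
bolt [ 0.468 -0.1    0.009] 0.19 [288. 265.]
torch [0.371 0.068 0.026] 0.78 [231. 219.]
torch [0.601 0.223 0.015] 0.46 [295. 177.]
```

View pics/scene0.png

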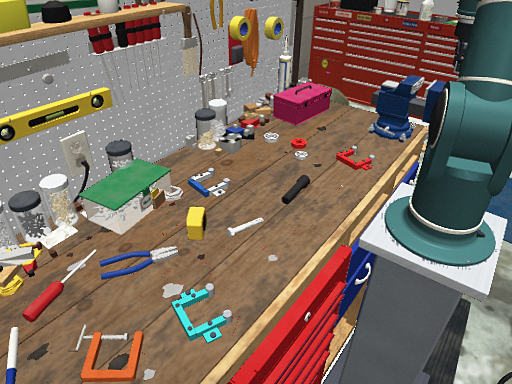

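View pics/side0.png

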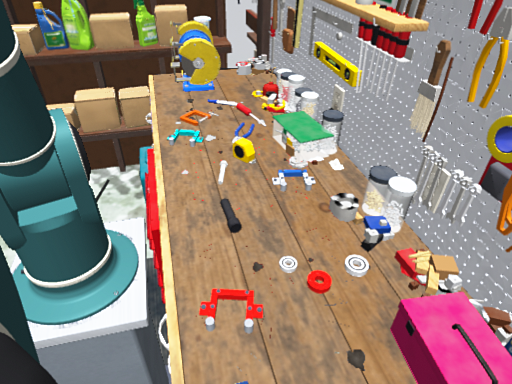

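The scene view shows the real nest (blue stop) at (210,184), opening towards the robot's right. The large bearing is at (271,136), the red decoy ring at (299,143) and the small bearing at (300,156). In the side view the large bearing is at (356,264), the red ring at (319,281), the small bearing at (288,264) and the nest at (294,179). The side detection of `big_bearing` is the red decoy. I'll move so the wrist camera can see it.

jog_arm(
  moves="-0.5 0.93 -0.61 -0.1 0 0 0;-0.5 0.93 -0.61 -0.1 0 0 0;-0.5 0.93 -0.61 -0.1 0 0 0;-0.5 0.93 -0.61 -0.1 0 0 0;-0.5 0.93 -0.61 -0.1 0 0 0;-0.5 0.93 -0.61 -0.1 0 0 0;-0.5 0.93 -0.61 -0.1 0 0 0;-0.5 0.93 -0.61 -0.1 0 0 0;-0.5 0.93 -0.61 -0.1 0 0 0;-0.5 0.93 -0.61 -0.1 0 0 0;-0.5 0.93 -0.61 -0.1 0 0 0;-0.5 0.93 -0.61 -0.1 0 0 0",
)

```text
time: 2.1
ee_pos: [0.4252, -0.3092, 0.4409]
tcp_rot: [0.992, 0.125, 0.0, 0.0]
ft_force: [0.4, 0.5, 0.1]
gripper_width: 0.0212
grip_force: 0.0
```

jog_arm(
  moves="-0.5 0.93 -0.61 -0.1 0 0 0;-0.5 0.93 -0.61 -0.1 0 0 0;-0.5 0.93 -0.61 -0.1 0 0 0;-0.5 0.93 -0.61 -0.1 0 0 0;-0.5 0 0 0 0 0 -1;-0.5 0 0 0 0 0 -1;-0.5 0 0 0 0 0 -1;-0.5 0 0 0 0 0 -1;-0.5 0 0 0 0 0 -1;-0.5 0 0 0 0 0 -1;-0.5 0 0 0 0 0 -1;-0.5 0 0 0 0 0 -1",
)

```text
time: 3.6
ee_pos: [0.5147, -0.2115, 0.4527]
tcp_rot: [0.774, 0.633, -0.0, 0.0]
ft_force: [-0.1, 0.7, 0.1]
gripper_width: 0.0215
grip_force: 0.0
```

```bash
cat >h.py <<'E'
from rig import readout,cams
import cv2,numpy as np
from scipy.spatial.transform import Rotation as Ro
from scipy.optimize import least_squares
def cam(c):
    i=cams.camera_info(c);return np.array(i["R"]),np.array(i["t"]),np.array([[i["fx"],0,i["cx"]],[0,i["fy"],i["cy"]],[0,0,1.]]),np.array(i["dist"])
def proj(C,P):
    R,t,K,d=C;return cv2.projectPoints(np.array(P,float).reshape(-1,1,3),cv2.Rodrigues(R)[0],t,K,d)[0].reshape(-1,2)
def ray(C,uv,z):
    R,t,K,d=C;u=cv2.undistortPoints(np.array(uv,float).reshape(-1,1,2),K,d).reshape(-1,2)
    D=np.c_[u,np.ones(len(u))]@R;o=-R.T@t;return o+D*((z-o[2])/D[:,2])[:,None]
def state():
    o=readout.get_obs();R=Ro.from_quat(o["tcp_rot"]).as_matrix()
    print("t",round(o["time"],2),"p",np.round(o["ee_pos"],4),"xyaw",round(np.degrees(np.arctan2(R[1,0],R[0,0])),2),"zt",R[:,2].round(4),"w",round(o["gripper_width"],4),"F",np.round(o["ft_force"],1));return o,R
def look(name,things):
    o,R=state();C=cam("wrist");im=cams.grab_frame("wrist");cv2.imwrite(f"pics/{name}.png",im[:,:,::-1])
    print("cam",(-C[0].T@C[1]).round(3),"fwd",C[0][2].round(2))
    for n in things:
        for d in cams.boxes_of("wrist",n): print(n,np.round(d["centre"],3),round(d["confidence"],2),proj(C,d["centre"]).round().ravel())
    np.savez(f"pics/{name}.npz",R=C[0],t=C[1],K=C[2],d=C[3]);return C,im
E
python3 -c "
from h import *
look('w1',['big_bearing','small_bearing','nest'])"
```

```text
t 3.6 p [ 0.5147 -0.2115  0.4527] xyaw 78.58 zt [ 0. -0. -1.] w 0.0215 F [-0.1  0.7  0.1]
cam [ 0.528 -0.141  0.421] fwd [-0.06 -0.28 -0.96]
big_bearing [ 0.618 -0.137  0.017] 0.65 [326.  77.]
big_bearing [ 0.517 -0.161  0.018] 0.65 [250. 112.]
small_bearing [ 0.47  -0.096  0.013] 0.7 [203.  68.]
nest [ 0.337 -0.176  0.015] 0.59 [121. 152.]
```

jog_arm(
  moves="-0.5 0.96 -0.07 0 0 0 0;-0.5 0.96 -0.07 0 0 0 0;-0.5 0.96 -0.07 0 0 0 0;-0.5 0.96 -0.07 0 0 0 0;-0.5 0.96 -0.07 0 0 0 0;-0.5 0.96 -0.07 0 0 0 0;-0.5 0.96 -0.07 0 0 0 0;-0.5 0.96 -0.07 0 0 0 0;-0.5 0.96 -0.07 0 0 0 0;-0.5 0.96 -0.07 0 0 0 0;-0.5 0.96 -0.07 0 0 0 0;-0.5 0.96 -0.07 0 0 0 0",
)

```text
time: 5.3
ee_pos: [0.5601, 0.1329, 0.4527]
tcp_rot: [0.777, 0.63, -0.0, 0.0]
ft_force: [-0.3, 0.4, -0.4]
gripper_width: 0.0214
grip_force: 0.0
```

jog_arm(
  moves="-0.5 0.96 -0.07 0 0 0 0;-0.5 0.96 -0.07 0 0 0 0;-0.5 0.96 -0.07 0 0 0 0;-0.5 0 0 0 0 0 0;-0.5 0 0 0 0 0 0",
)

```text
time: 5.92
ee_pos: [0.5714, 0.2174, 0.4526]
tcp_rot: [0.776, 0.631, -0.0, 0.0]
ft_force: [-0.7, 0.1, 0.2]
gripper_width: 0.0211
grip_force: 0.0
```

```bash
python3 -c "
from h import *
C,im=look('w2',['nest'])
a=cv2.imread('pics/w1.png')[30:130,280:380]
n=im[:,:,::-1]
cv2.imwrite('pics/v3.png',np.hstack([cv2.resize(a,(384,384),interpolation=cv2.INTER_CUBIC)[:,:280],n]))"
```

```text
t 5.92 p [0.5714 0.2174 0.4526] xyaw 78.2 zt [-2.e-04 -4.e-04 -1.e+00] w 0.0211 F [-0.7  0.1  0.2]
cam [0.585 0.288 0.421] fwd [-0.06 -0.28 -0.96]
nest [0.604 0.228 0.015] 0.93 [279. 138.]
nest [0.378 0.122 0.022] 0.24 [138. 244.]
```

View pics/v3.png

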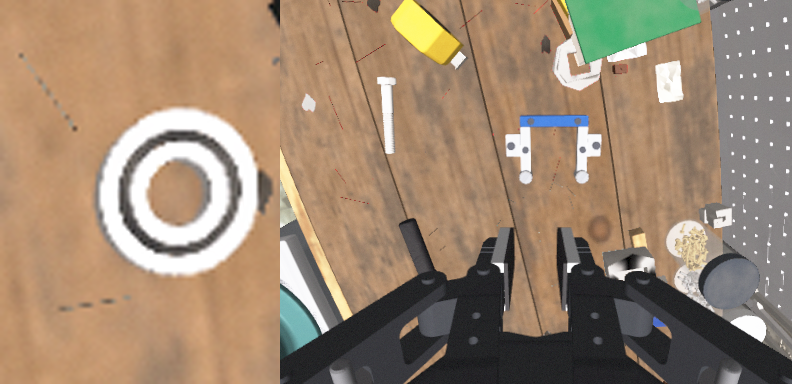

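The left panel (magnified w1) shows the large bearing at about w1 (325,78). The right panel (w2) shows the nest with pin tops at w2 (246,177) and (302,177) and the blue stop at (274,121). The cylinder and jars are to the right at (350,262) and (410,240).

```bash
cat >>h.py <<'E'
def load(n):
    z=np.load(f"pics/{n}.npz");return (z["R"],z["t"],z["K"],z["d"]),cv2.imread(f"pics/{n}.png")
def circ(C,im,uv,r,z,thr=0.5,plane_r=None):
    """fit circle at height z to bright (unsaturated) blob near uv"""
    hsv=cv2.cvtColor(im,cv2.COLOR_BGR2HSV);m=((hsv[:,:,1]<60)&(hsv[:,:,2]>130)).astype(np.uint8)
    n,l,s,c=cv2.connectedComponentsWithStats(m)
    k=[j for j in range(1,n) if s[j,4]>30 and np.hypot(*(c[j]-uv))<r]
    if not k: return None
    k=max(k,key=lambda j:s[j,4]);pts=cv2.findContours((l==k).astype(np.uint8),0,1)[0][0].reshape(-1,2).astype(float)
    P=ray(C,pts,z)[:,:2]
    f=least_squares(lambda q:np.hypot(*(P-q[:2]).T)-q[2],[*P.mean(0),.02],loss="soft_l1",f_scale=.001)
    return f.x,s[k]
E
python3 -c "
from h import *
C,im=load('w1');print('bear',circ(C,im,(325,78),15,.016))
C,im=load('w2')
pins=[]
for uv in((246,177),(302,177)):
    x=im[uv[1]-9:uv[1]+10,uv[0]-9:uv[0]+10]
    g=cv2.cvtColor(cv2.resize(x,None,fx=8,fy=8,interpolation=2),6)
    h=cv2.HoughCircles(g,cv2.HOUGH_GRADIENT,1,50,param1=60,param2=10,minRadius=40,maxRadius=70);print(h)
    q=(h[0,0,:2]+.5)/8-.5+[uv[0]-9,uv[1]-9];pins.append(ray(C,[q],.025)[0]);print(q)
p=np.array(pins)[:,:2];print(p,np.linalg.norm(p[1]-p[0]))
hsv=cv2.cvtColor(im,40);m=cv2.inRange(hsv,(100,120,100),(125,255,255));m[:100]=0;m[140:]=0;m[:,:220]=0;m[:,330:]=0
r=cv2.minAreaRect(cv2.findNonZero(m));print(r);print(ray(C,cv2.boxPoints(r),.018))
d=p[1]-p[0];yaw=np.arctan2(d[1],d[0])+np.pi/2;print('mid',p.mean(0),'yaw',np.degrees(yaw))
print('cyl',ray(C,[(350,262),(330,262)],.05))
"
```

```text
bear (array([ 0.61761692, -0.14049422,  0.02607378]), array([305,  58,  43,  44, 669], dtype=int32))
[[[69.5 75.5 50.5]]]
[245.25 177.  ]
[[[71.5 69.5 55.4]]]
[301.5  176.25]
[[0.55075811 0.18808927]
 [0.62335722 0.1739832 ]] 0.07395682725695026
((273.5, 120.5), (11.0, 67.0), 90.0)
[[0.56096178 0.26715321 0.018     ]
 [0.64425388 0.24991594 0.018     ]
 [0.64198299 0.23622298 0.018     ]
 [0.55795949 0.25363663 0.018     ]]
mid [0.58705766 0.18103624] yaw 79.00439221069587
cyl [[0.66641985 0.04907458 0.05      ]
 [0.63962493 0.05501106 0.05      ]]
```

```bash
python3 -c "
from h import *
S=cam('side');Q=cam('scene')
print('box base',ray(S,[(392,318),(410,370)],0),'top',ray(S,[(392,318),(437,296)],.1))
print('cyl side base/top',ray(S,[(345,219)],0),ray(S,[(343,200)],.05), 'scene? ')
print('redstuff',ray(S,[(405,268)],0.02),'bluevise',ray(S,[(372,245)],0))
print('proj cyl pts side',proj(S,[[.665,.049,0],[.665,.049,.05],[.70,.06,0]]))
print('scene',proj(Q,[[.665,.049,0],[.665,.049,.05]]), 'box scene',ray(Q,[(275,122)],0))
"
```

```text
box base [[ 0.62993464 -0.27714893  0.        ]
 [ 0.60337349 -0.37954007  0.        ]] top [[ 0.56900502 -0.33035446  0.1       ]
 [ 0.67314285 -0.30991459  0.1       ]]
cyl side base/top [[0.6727553  0.02334165 0.        ]] [[0.66782003 0.04401672 0.05      ]] scene? 
redstuff [[ 0.71610978 -0.18118798  0.02      ]] bluevise [[ 0.69436936 -0.08182864  0.        ]]
proj cyl pts side [[338.21123718 213.40600294]
 [341.19219143 199.02072409]
 [348.07629449 208.98558939]]
scene [[227.25986281 155.62270177]
 [226.86307337 142.17879161]] box scene [[ 0.69154937 -0.27301447  0.        ]]
```

jog_arm(
  moves="-0.5 -0.97 0.363 0 0 0 0;-0.5 -0.97 0.363 0 0 0 0;-0.5 -0.97 0.363 0 0 0 0;-0.5 -0.97 0.363 0 0 0 0;-0.5 -0.97 0.363 0 0 0 0;-0.5 -0.97 0.363 0 0 0 0;-0.5 -0.97 0.363 0 0 0 0;-0.5 -0.97 0.363 0 0 0 0;-0.5 -0.97 0.363 0 0 0 0;-0.5 -0.97 0.363 0 0 0 0;-0.5 -0.97 0.363 0 0 0 0;-0.5 -0.97 0.363 0 0 0 0",
)

```text
time: 7.52
ee_pos: [0.6282, -0.1525, 0.4528]
tcp_rot: [0.776, 0.631, -0.0, 0.0]
ft_force: [-0.1, -0.9, -0.2]
gripper_width: 0.021
grip_force: 0.0
```

jog_arm(
  moves="-0.5 -0.97 0.363 0 0 0 0;-0.5 0 0 0.9 0 0 -0.91;-0.5 0 0 0.9 0 0 -0.91;-0.5 0 0 0.9 0 0 -0.91;-0.5 0 0 0.9 0 0 -0.91;-0.5 0 0 0.9 0 0 0;-0.5 0 0 0.9 0 0 0;-0.5 0 0 0.9 0 0 0;-0.5 0 0 0.9 0 0 0;-0.5 0 0 0 0 0 0;-0.5 0 0 0 0 0 0",
)

```text
time: 8.9
ee_pos: [0.6335, -0.1817, 0.2379]
tcp_rot: [0.592, 0.806, 0.0, 0.0]
ft_force: [0.2, 1.0, 0.5]
gripper_width: 0.0212
grip_force: 0.0
```

```bash
cat >>h.py <<'E'
def rel(P,o,R):
    return (R.T@(np.array([*P[:2],0])-o["ee_pos"]))[:2]
E
python3 -c "
from h import *
o,R=state()
C,im=look('w4',['big_bearing'])
uv=proj(C,[.618,-.140,.016])[0];print(uv)
r=circ(C,im,uv,50,.016);print(r)
if r is not None: print('rel',rel(r[0],o,R))
"
```

```text
t 8.9 p [ 0.6335 -0.1817  0.2379] xyaw 107.38 zt [ 1.e-03 -3.e-04 -1.e+00] w 0.0212 F [0.2 1.  0.5]
t 8.9 p [ 0.6335 -0.1817  0.2379] xyaw 107.38 zt [ 1.e-03 -3.e-04 -1.e+00] w 0.0212 F [0.2 1.  0.5]
cam [ 0.611 -0.113  0.206] fwd [ 0.09 -0.27 -0.96]
big_bearing [ 0.52  -0.16   0.018] 0.9 [ 90. 126.]
big_bearing [ 0.621 -0.142  0.016] 0.72 [257. 146.]
[252.86632135 141.78410061]
(array([ 0.61896353, -0.14017401,  0.02570231]), array([ 212,   99,   85,   85, 2375], dtype=int32))
rel [ 0.04407075 -0.0017205 ]
```

View pics/w4.png

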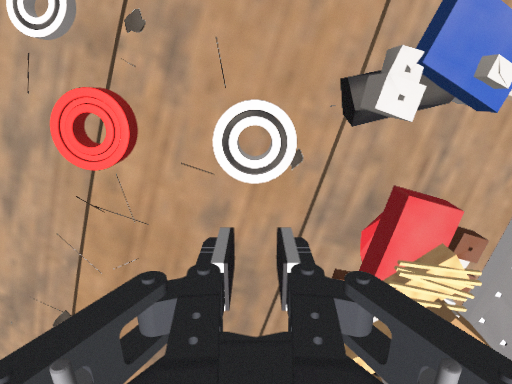

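The large bearing is at (255,142) between the fingertips, which are at (225,240) and (287,240). The red decoy is well to the left at (93,128), and clutter at the right starts around x=345. I'll descend behind the bearing.

jog_arm(
  moves="-0.5 0 -0.05 0.5 0 0 0;-0.5 0 0 0.5 0 0 0;-0.5 0 0 0.5 0 0 0;-0.5 0 0 0.5 0 0 0;-0.5 0 0 0 0 0 0",
)

```text
time: 9.62
ee_pos: [0.6317, -0.1815, 0.1753]
tcp_rot: [0.592, 0.806, -0.0, -0.001]
ft_force: [0.1, 1.3, -0.3]
gripper_width: 0.0214
grip_force: 0.0
```

jog_arm(
  moves="-0.5 0.1 0 -0.08 0 0 0;-0.5 0.1 0 0 0 0 0;-0.5 0.1 0 0 0 0 0;-0.5 0.1 0 0 0 0 0;-0.5 0.2 0 0 0 0 0;-0.5 0.3 0 0 0 0 0;-0.5 0.4 0 0 0 0 0;-0.5 0.4 0 0 0 0 0;-0.5 0.4 0 0 0 0 0;-0.5 0.4 0 0 0 0 0;-0.5 0.3 0 0 0 0 0;-0.5 0.15 0 0 0 0 0",
)

```text
time: 11.12
ee_pos: [0.6053, -0.0966, 0.1791]
tcp_rot: [0.592, 0.806, 0.0, -0.0]
ft_force: [0.5, -1.7, 0.6]
gripper_width: 0.0217
grip_force: 0.8
```

```bash
cat >>h.py <<'E'
M=np.array([.587,.181]);YAW=np.radians(78.5)
def where(name):
    o,R=state();C=cam("wrist");im=cams.grab_frame("wrist");cv2.imwrite(f"pics/{name}.png",im[:,:,::-1]);np.savez(f"pics/{name}.npz",R=C[0],t=C[1],K=C[2],d=C[3])
    p=o["ee_pos"]+R[:,0]*.035;uv=proj(C,[p[0],p[1],.016])[0]
    r=circ(C,im[:,:,::-1].copy(),uv,40,.016);print(uv,r)
    if r:
        d=r[0][:2]-M;c,s=np.cos(YAW),np.sin(YAW);print("rel tool",rel(r[0],o,R),"nest",c*d[0]+s*d[1],-s*d[0]+c*d[1])
E
python3 -c "
from h import *
where('w5')"
```

```text
t 11.12 p [ 0.6053 -0.0966  0.1791] xyaw 107.47 zt [-1.e-04  1.e-04 -1.e+00] w 0.0217 F [ 0.5 -1.7  0.6]
[257.77113301 183.05901297] (array([ 0.5935312 , -0.06359198,  0.02567741]), array([ 197,  123,  117,  115, 4457], dtype=int32))
rel tool [ 0.03496791 -0.0012708 ] nest -0.2383796147685581 -0.05516387789613972
```

jog_arm(
  moves="-0.5 0.2 0 0 0 0 0;-0.5 0.3 0 0 0 0 0;-0.5 0.4 0 0 0 0 0;-0.5 0.4 0 0 0 0 0;-0.5 0.4 0 0 0 0 0;-0.5 0.4 0 0 0 0 0;-0.5 0.4 0 0 0 0 0;-0.5 0.4 0 0 0 0 0;-0.5 0.35 0 0 0 0 0;-0.5 0.25 0 0 0 0 0;-0.5 0.15 0 0 0 0 0;-0.5 0.05 0 0 0 0 0",
)

```text
time: 12.68
ee_pos: [0.5721, 0.0088, 0.1791]
tcp_rot: [0.592, 0.806, -0.0, -0.0]
ft_force: [-0.6, -0.1, 0.0]
gripper_width: 0.0219
grip_force: 0.4
```

```bash
python3 -c "
from h import *
where('w6')"
```

```text
t 12.68 p [0.5721 0.0088 0.1791] xyaw 107.44 zt [-1.e-04 -0.e+00 -1.e+00] w 0.0219 F [-0.6 -0.1  0. ]
[257.68693318 182.99223007] (array([0.56036089, 0.04181119, 0.02568779]), array([ 197,  122,  117,  116, 4466], dtype=int32))
rel tool [ 0.03502737 -0.00127117] nest -0.14170553517854884 -0.001645458475232519
```

jog_arm(
  moves="-0.5 -0.2 0 0 0 0 0;-0.5 -0.4 0 0 0 0 0;-0.5 -0.4 0 0 0 0 0;-0.5 0 0 -0.9 0 0 0;-0.5 0 0 -0.9 0 0 0;-0.5 0 0 -0.9 0 0 0;-0.5 0 0 -0.9 0 0 0.905;-0.5 0 0 -0.9 0 0 0.905;-0.5 0 0 -0.9 0 0 0.905;-0.5 0 0 -0.9 0 0 0.905;-0.5 0 0 -0.9 0 0 0;-0.5 0 0 -0.9 0 0 0",
)

```text
time: 14.22
ee_pos: [0.5812, -0.0209, 0.4231]
tcp_rot: [0.775, 0.632, 0.0, 0.0]
ft_force: [0.4, -0.2, 0.2]
gripper_width: 0.0214
grip_force: 0.0
```

jog_arm(
  moves="-0.5 0.9 -0.2 0 0 0 0;-0.5 0.9 -0.2 0 0 0 0;-0.5 0.9 -0.2 0 0 0 0;-0.5 0.9 -0.2 0 0 0 0;-0.5 0.9 -0.2 0 0 0 0;-0.5 0 0 0 0 0 0;-0.5 0 0 0 0 0 0",
)

```text
time: 15.1
ee_pos: [0.579, 0.1171, 0.422]
tcp_rot: [0.775, 0.632, -0.0, 0.0]
ft_force: [0.4, -0.9, -0.2]
gripper_width: 0.0215
grip_force: 0.0
```

```bash
python3 -c "
from h import *
C,im=look('w7',['nest','big_bearing'])
c,s=np.cos(YAW),np.sin(YAW);A=np.array([[c,-s],[s,c]])
print('pins',proj(C,[[*(M+A@[0,y]),.025] for y in(.0375,-.0375)]),'blue',proj(C,[*(M+A@[.073,0]),.018]),'bear',proj(C,[.560,.042,.016]))"
```

```text
t 15.1 p [0.579  0.1171 0.422 ] xyaw 78.42 zt [-2.e-04 -3.e-04 -1.e+00] w 0.0215 F [ 0.4 -0.9 -0.2]
cam [0.593 0.188 0.39 ] fwd [-0.06 -0.28 -0.96]
nest [0.602 0.224 0.014] 0.65 [257.  60.]
nest [0.386 0.302 0.013] 0.64 [61. 36.]
nest [ 0.367 -0.158  0.017] 0.5 [158. 355.]
big_bearing [0.562 0.044 0.02 ] 0.97 [255. 214.]
big_bearing [ 0.522 -0.137  0.008] 0.51 [252. 325.]
big_bearing [0.604 0.224 0.014] 0.32 [258.  60.]
pins [[218.83034844 101.58470764]
 [284.70328762 101.42896859]] blue [[251.54529108  34.11969033]] bear [[253.33321317 214.71136951]]
```

View pics/w7.png

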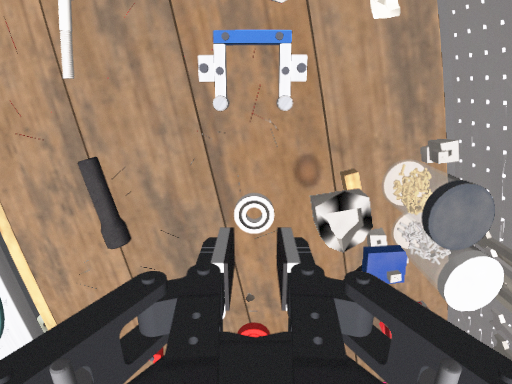

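The bearing is at (254,215), the pin tops at (221,102) and (285,102), and the blue stop is centred at (252,37). The torch and bolt are untouched at the left. I'll refine the nest frame from this view.

```bash
python3 -c "
from h import *
C,im=load('w7')
b=circ(C,im,(254,215),20,.016)[0];print('bear',b)
hsv=cv2.cvtColor(im,40);m=cv2.inRange(hsv,(100,120,100),(125,255,255));m[:20]=0;m[60:]=0;m[:,:190]=0;m[:,310:]=0
print('blue',cv2.boundingRect(m))
# front/back edges by column fits
B=[]
for x in range(218,288):
    c=np.flatnonzero(m[:,x]); 
    if len(c)>5: B.append((x,c.min()-.5,c.max()+.5))
B=np.array(B);f=np.polyfit(B[:,0],np.median(B[:,1])*0+B[:,1],1)
P=ray(C,np.c_[B[:,0],(B[:,1]+B[:,2])/2],.018)[:,:2];print('blue slope yaw',np.degrees(np.arctan(np.polyfit(P[:,0],P[:,1],1)[0]))+90)
r=cv2.boundingRect(m);bc=ray(C,[(r[0]+r[2]/2-.5,r[1]+r[3]/2-.5)],.018)[0];print('bc',bc)
p=[]
for uv in((221,102),(285,102)):
    g=cv2.cvtColor(cv2.resize(im[uv[1]-11:uv[1]+12,uv[0]-11:uv[0]+12],None,fx=8,fy=8,interpolation=2),6)
    h=cv2.HoughCircles(g,3,1,50,param1=60,param2=10,minRadius=50,maxRadius=75)[0,0];q=(h[:2]+.5)/8-.5+np.array(uv)-11;print(q,h[2]/8);p.append(ray(C,[q],.025)[0])
p=np.array(p)[:,:2];m0=p.mean(0);d=p[1]-p[0];v=bc[:2]-m0
print('mid',m0,np.linalg.norm(d),'yaw',np.degrees(np.arctan2(d[1],d[0]))+90,'mid->blue',np.linalg.norm(v),np.degrees(np.arctan2(v[1],v[0])))
"
```

```text
bear [0.5606463  0.043582   0.02682196]
blue (213, 30, 79, 13)
blue slope yaw 78.3437972691664
bc [0.6016461  0.25050071 0.018     ]
[219.875 103.125] 7.3125
[284.375 102.25 ] 7.8125
mid [0.58712287 0.17962988] 0.07350718797256024 yaw 79.13056444255375 mid->blue 0.07234362129113746 78.41897214399444
```

jog_arm(
  moves="-0.5 -0.83 -0.02 0.4 0 0 0;-0.5 -0.83 -0.02 0.4 0 0 0;-0.5 -0.83 -0.02 0.4 0 0 0;-0.5 -0.83 -0.02 0.4 0 0 0;-0.5 -0.8 -0.02 0.4 0 0 0;-0.5 0 0 0.95 0 0 0;-0.5 0 0 0.95 0 0 0;-0.5 0 0 0.95 0 0 0;-0.5 0 0 0.95 0 0 0;-0.5 0 0 0.95 0 0 0;-0.5 0 0 0.6 0 0 0;-0.5 0 0 0.3 0 0 0",
)

```text
time: 16.75
ee_pos: [0.5511, -0.0025, 0.192]
tcp_rot: [0.775, 0.632, -0.0, -0.0]
ft_force: [0.5, 0.3, 0.2]
gripper_width: 0.0213
grip_force: 0.0
```

```bash
sed -i 's/^M=.*/M=np.array([.5872,.1797]);YAW=np.radians(78.4)/' h.py; python3 -c "
from h import *
where('w8')"
```

```text
t 16.75 p [ 0.5511 -0.0025  0.192 ] xyaw 78.45 zt [-6.e-04  0.e+00 -1.e+00] w 0.0213 F [0.5 0.3 0.2]
[257.23480913 174.56416721] (array([0.56061432, 0.04142935, 0.02558172]), array([ 204,   98,  110,  109, 3929], dtype=int32))
rel tool [0.04495052 0.00068526] nest -0.1407922970314062 -0.0017605041515851919
```

jog_arm(
  moves="-0.5 0 0 0.3 0 0 0;-0.5 0.1 0 0.1 0 0 0;-0.5 0.1 0 0 0 0 0;-0.5 0.1 0 0 0 0 0;-0.5 0.1 0 0 0 0 0;-0.5 0.2 0 0 0 0 0;-0.5 0.3 0 0 0 0 0;-0.5 0.4 0 0 0 0 0;-0.5 0.4 0 0 0 0 0;-0.5 0.4 0 0 0 0 0;-0.5 0.3 0 0 0 0 0;-0.5 0.2 0 0 0 0 0",
)

```text
time: 18.3
ee_pos: [0.5667, 0.0749, 0.1806]
tcp_rot: [0.774, 0.633, 0.0, -0.0]
ft_force: [-1.5, -1.3, 1.0]
gripper_width: 0.0209
grip_force: 0.9
```

```bash
python3 -c "
from h import *
where('w9')"
```

```text
t 18.3 p [0.5667 0.0749 0.1806] xyaw 78.49 zt [-1.e-04  1.e-04 -1.e+00] w 0.0209 F [-1.5 -1.3  1. ]
[257.18074312 181.00696443] (array([0.57280726, 0.10865913, 0.02572106]), array([ 198,  122,  116,  115, 4428], dtype=int32))
rel tool [ 0.03428272 -0.00076331] nest -0.07248393972005822 -0.00018597410965022487
```

View pics/w9.png

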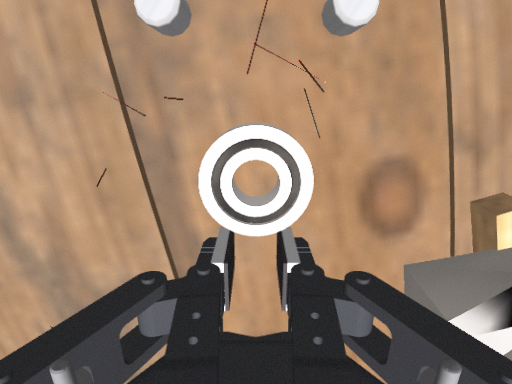

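The bearing at (256,181) is cradled by the fingertips and centred between the pins at (160,8) and (354,8). The midline is about 257, so I'll carry on straight.

jog_arm(
  moves="-0.5 0.15 0 0 0 0 0;-0.5 0.25 0 0 0 0 0;-0.5 0.25 0 0 0 0 0;-0.5 0.25 0 0 0 0 0;-0.5 0.25 0 0 0 0 0;-0.5 0.25 0 0 0 0 0;-0.5 0.25 0 0 0 0 0;-0.5 0.2 0 0 0 0 0;-0.5 0.2 0 0 0 0 0;-0.5 0.15 0 0 0 0 0;-0.5 0.1 0 0 0 0 0",
)

```text
time: 19.73
ee_pos: [0.5805, 0.1421, 0.1806]
tcp_rot: [0.775, 0.633, 0.0, -0.0]
ft_force: [0.3, -1.1, 0.4]
gripper_width: 0.0214
grip_force: 0.5
```

```bash
python3 -c "
from h import *
where('w10')"
```

```text
t 19.73 p [0.5805 0.1421 0.1806] xyaw 78.48 zt [-0.e+00  1.e-04 -1.e+00] w 0.0214 F [ 0.3 -1.1  0.4]
[257.18177753 180.99661084] (array([0.58657435, 0.17571862, 0.02555272]), array([ 198,  125,  116,  111, 4161], dtype=int32))
rel tool [ 0.03416557 -0.00075247] nest -0.004025863422755073 -0.0001876988527381388
```

View pics/w10.png

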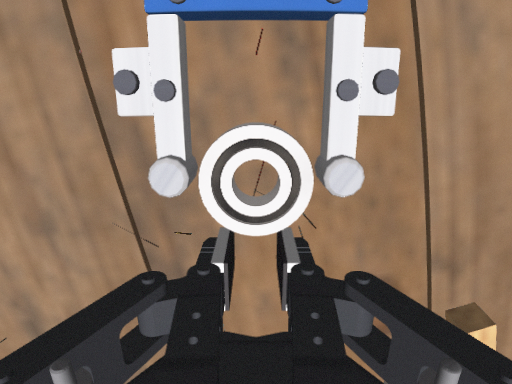

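The bearing at (256,180) is centred between the pins at (169,177) and (343,177), and the blue stop's face is at row ~18. About 44 mm remain, so I'll do the next stretch slowly.

jog_arm(
  moves="-0.5 0.1 0 0 0 0 0;-0.5 0.15 0 0 0 0 0;-0.5 0.15 0 0 0 0 0;-0.5 0.15 0 0 0 0 0;-0.5 0.15 0 0 0 0 0;-0.5 0.15 0 0 0 0 0;-0.5 0.1 0 0 0 0 0;-0.5 0.1 0 0 0 0 0;-0.5 0.1 0 0 0 0 0;-0.5 0.08 0 0 0 0 0;-0.5 0.05 0 0 0 0 0;-0.5 0 0 0 0 0 0",
)

```text
time: 21.28
ee_pos: [0.5881, 0.1796, 0.1806]
tcp_rot: [0.775, 0.633, 0.0, -0.0]
ft_force: [0.0, -0.2, -0.3]
gripper_width: 0.0211
grip_force: 0.0
```

```bash
python3 -c "
from h import *
where('w11')"
```

```text
t 21.27 p [0.5881 0.1796 0.1806] xyaw 78.48 zt [-0.e+00  2.e-04 -1.e+00] w 0.0211 F [ 0.  -0.2 -0.3]
[257.11991911 181.03542531] (array([0.59424217, 0.21342022, 0.02558626]), array([ 198,  123,  116,  113, 4188], dtype=int32))
rel tool [ 0.034343   -0.00073918] nest 0.03444752297077157 -0.00011794773745833417
```

View pics/w11.png

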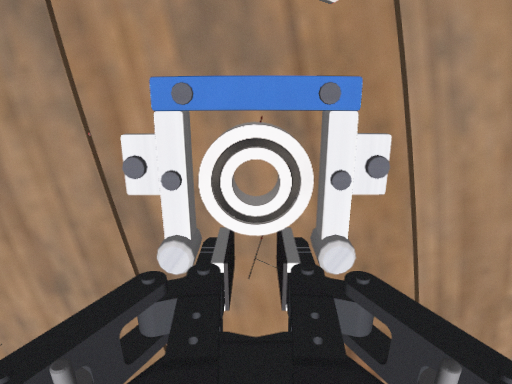

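The bearing's front edge is at row 124 and the blue face at row 110. That is a gap of about 6 mm, so I'll creep in.

jog_arm(
  moves="-0.5 0.04 0 0 0 0 0;-0.5 0.04 0 0 0 0 0;-0.5 0.04 0 0 0 0 0;-0.5 0.03 0 0 0 0 0;-0.5 0.02 0 0 0 0 0;-0.5 0 0 0 0 0 0",
)

```text
time: 22.08
ee_pos: [0.5891, 0.1845, 0.1806]
tcp_rot: [0.775, 0.633, -0.0, -0.0]
ft_force: [0.6, -0.1, -0.4]
gripper_width: 0.0214
grip_force: 0.1
```

jog_arm(
  moves="-0.5 0.02 0 0 0 0 0;-0.5 0 0 0 0 0 0",
)

```text
time: 22.32
ee_pos: [0.5893, 0.1851, 0.1806]
tcp_rot: [0.775, 0.633, 0.0, -0.0]
ft_force: [0.1, -1.0, -0.9]
gripper_width: 0.0217
grip_force: 0.2
```

```bash
python3 -c "
from h import *
where('w12')
C,im=load('w12');hsv=cv2.cvtColor(im,40);m=cv2.inRange(hsv,(100,120,60),(125,255,255))
c=[np.flatnonzero(m[60:200,x]).max()+60 for x in (225,256,285)];print(c)
c,s=np.cos(YAW),np.sin(YAW)
for x,r in zip((225,256,285),c if 0 else [np.flatnonzero(m[60:200,x]).max()+60.5 for x in (225,256,285)]):
    d=ray(C,[(x,r)],.018)[0,:2]-M;print(c*d[0]+s*d[1])"
```

```text
t 22.32 p [0.5893 0.1851 0.1806] xyaw 78.47 zt [-0.e+00  1.e-04 -1.e+00] w 0.0217 F [ 0.1 -1.  -0.9]
[257.13212729 180.97035799] (array([0.59535663, 0.21872503, 0.02555163]), array([ 198,  125,  116,  111, 4167], dtype=int32))
rel tool [ 0.03415951 -0.00073677] nest 0.03986807180521748 -0.00014296033346138798
[np.int64(123), np.int64(123), np.int64(123)]
0.06599249250797476
0.06598567524380475
0.06601722068559839
```

jog_arm(
  moves="-0.5 0.015 0 0 0 0 0;-0.5 0 0 0 0 0 0",
)

```text
time: 22.62
ee_pos: [0.5893, 0.1855, 0.1806]
tcp_rot: [0.775, 0.633, 0.0, -0.0]
ft_force: [-0.2, -0.2, -0.3]
gripper_width: 0.0209
grip_force: 0.3
```

jog_arm(
  moves="-0.5 0.02 0 0 0 0 0;-0.5 0 0 0 0 0 0",
)

```text
time: 22.88
ee_pos: [0.5895, 0.1859, 0.1805]
tcp_rot: [0.775, 0.632, -0.0, 0.0]
ft_force: [-0.6, -1.5, 0.4]
gripper_width: 0.0211
grip_force: 0.9
```

jog_arm(
  moves="-0.5 -0.1 0 0 0 0 0;-0.5 -0.3 0 0 0 0 0;-0.5 -0.5 0 0 0 0 0;-0.5 -0.5 0 0 0 0 0;-0.5 -0.5 0 0 0 0 0;-0.5 0 0 -0.8 0 0 0;-0.5 0 0 -0.9 0 0 0;-0.5 0 0 -0.9 0 0 0;-0.5 0 0 -0.9 0 0 0;-0.5 0 0 -0.9 0 0 0;-0.5 0 0 0 0 0 0;-0.5 0 0 0 0 0 0",
)

```text
time: 24.38
ee_pos: [0.5779, 0.1296, 0.3121]
tcp_rot: [0.775, 0.632, -0.0, -0.0]
ft_force: [0.3, -0.9, -0.4]
gripper_width: 0.0215
grip_force: 0.0
```

```bash
python3 -c "
from h import *
C,im=look('w13',['big_bearing'])
c,s=np.cos(YAW),np.sin(YAW);p=M+.04*np.array([c,s]);b=circ(C,im[:,:,::-1].copy(),proj(C,[*p,.016])[0],40,.016)
print(b,p)"
```

```text
t 24.38 p [0.5779 0.1296 0.3121] xyaw 78.45 zt [-5.e-04 -3.e-04 -1.e+00] w 0.0215 F [ 0.3 -0.9 -0.4]
cam [0.592 0.2   0.28 ] fwd [-0.06 -0.28 -0.96]
big_bearing [0.598 0.22  0.018] 0.63 [259.  67.]
(array([0.59531955, 0.2186489 , 0.02562932]), array([ 224,   37,   65,   67, 1427], dtype=int32)) [0.59524312 0.21888301]
```

View pics/w13.png

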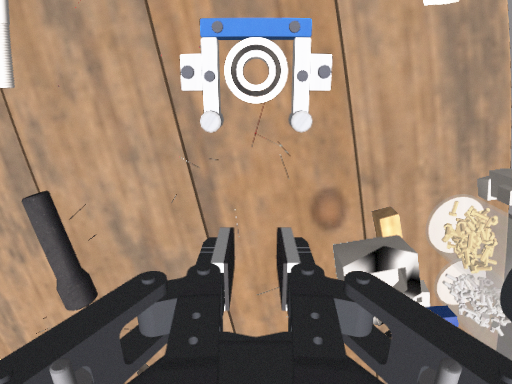

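The bearing at (256,70) sits against the blue stop, whose face is at row 38. It is centred between the rails, the hand is clear, and the torch and bolt are in place.

```bash
python3 -c "
from rig import finish_job
print(finish_job())"
```

```text
the job is handed in; nothing more can be done
None
```

I pushed the large bearing through the gate and home against the blue back stop (last camera fix within 1 mm of the seat), ended with the hand clear, and handed the job in at about 24 s; no verdict came back, and I did not re-measure the bystanders.

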